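# Collect the marble tins and hold up the heaviest

### The arm

A 7-joint arm with a two-finger parallel gripper is mounted at the origin on the work surface. World frame = base frame: x ahead of the robot, y to its left, z up, the work surface at z = 0. Lengths are in m, angles in rad, forces in N, time in s.
With the tool pointing down it reaches from about 0.35 to 0.9 m from the base axis. Payload 8.1 kg.
Tool frame: the origin (TCP) lies at the centre of the arm's flange, where the gripper is bolted on; the fingertips stand 178 mm ahead of it and the grasp point (between the pads) lies 159 mm ahead of it; z points along the fingers, y is the direction in which the jaws open and shut (so a half turn about z gives the same grasp; the last joint's range is limited). The gripper opens to 92 mm and grips with 3 to 60 N. Pads are 19 mm wide; open, the fingers measure 130 mm over their backs; the gripper's body (75 mm by 190 mm) begins 47 mm behind the grasp point.
Start: joints at [-1.357, 0.434, 0.025, 1.573, -0.012, 1.134, -0.075], TCP at [0.195, 0.594, 0.405] pointing down, gripper open.
Joint ranges: [-2.62, 2.62], [-0.44, 2.09], [-1.27, 1.32], [0.08, 2.57], [-1.32, 4.46], [0.12, 2], [-2.74, 2.74]. Speed limits (rad/s): [2.22, 2.22, 3.01, 3.01, 3.14, 3.14, 3.14].

### API

Orientations are given as a rotation vector (axis times angle).
In Python, from cell import arm, get_image, camera_model gives the robot as it stands. The module is installed in compiled form; this text tells all that it offers.
- The arm moves only by the shell command python3 -m pendant 'ROWS' [FORCE]. ROWS is JSON, a list that holds one entry, the list of rows, each a list of 7 numbers: the shift along the tool's x, y, z in mm, then the turn, a rotation vector about the tool's x, y, z in rad, then the closure, from -1 (fully open) to 1 (shut). In form: [[[x, y, z, rx, ry, rz, hand], ...]]. A call has 1 to 20 rows; each row is the pose to reach, as a shift and turn from the pose commanded when the call began, along the tool's axes at that moment; what a row does not reach only later rows make up. A row lasts 1/8 s, in which the tool goes at most 62.5 mm and 10.7 degrees, less where a joint would pass 70% of its speed; a pose out of reach is approached as far as the arm can. A call with a gripper value outside its range is refused whole. The fingers move at their own pace and stop on an object; FORCE is the grip in N (left out, the last holds). Time passes only in rows, so rows that repeat a pose let the fingers close. It gives the time, the measured TCP pose, the force and the opening at its end, in the units of the state.
- arm.observe(): the state, without advancing time (a new reading comes with each control period).
- get_image(name): name is "scene" or "top" or "wrist"; returns the picture (384x512x3 uint8, red, green, blue); there is no depth.
- camera_model(name): a dict with "fx", "fy", "cx", "cy" (pixels), "k1" (the pictures are not rectified: a ray, as slopes to the right and down, at radius r is drawn at 1 + k1 r^2 times it, then the intrinsics apply), "position" and "orientation" of the camera in the world; the wrist camera has in their place "T_tool_cam" (4x4, takes a point from camera to tool coordinates, whose origin is the TCP and whose axes are the flange's). Camera axes: x right, y down, z forward; pixel columns grow to the right and rows downward; lengths in m; the calibration is good to about 2 mm. A picture is of the moment at which its call begins: read the wrist's pose just before it. camera_model takes no time and is no camera call.
- arm.sign_off(): hands the job in, once; it reports no verdict.
The state is a dict: "clock": time; "joints": joint angles; "dq": joint speeds; "joint_efforts": joint torques, N m; "position": TCP position; "ee_rot": TCP orientation; "force": force on the tool from outside, world axes, zero at the start; "ft_torque": the same for the moment, N m; "width": opening from 0.0 (shut) to 1.0 (fully open).
Only numpy, scipy, OpenCV 4.12 (cv2) and the standard library are available. Lean on these libraries where they do the work, as an engineer would, in place of code of your own. Each camera call takes 0.05 s, during which the arm holds its last target.

### The job

Move the three closed marble tins from the filling machine's catch tray into the wooden tote so that all three stand in it upright at once, hefting each on the way: they look identical, but one is clearly heavier. Then lift the heaviest one back out and finish while still holding it in the gripper, upright, still and well clear above the tote, with the other two left standing in the tote. Do not tip any tin over, and leave the three wooden toys where they are.

Things in the scene. Friction and masses are not known exactly. Their poses are not given: they have to be found in the camera images.
- tin_a: one of three identical closed round metal tins of marbles, 64 mm in diameter, 110 mm tall, upright; the lid (top 16 mm) is tight and stays on. Origin: centre of its underside, z up. Each weighs 0.18 to 0.70 kg; one is at least 0.2 kg heavier than both others, which only lifting tells; it may stand at any of the three places in the tray.
- tin_b: one of three identical closed round metal tins of marbles, 64 mm in diameter, 110 mm tall, upright; the lid (top 16 mm) is tight and stays on. Origin: centre of its underside, z up. Each weighs 0.18 to 0.70 kg; one is at least 0.2 kg heavier than both others, which only lifting tells; it may stand at any of the three places in the tray.
- tin_c: one of three identical closed round metal tins of marbles, 64 mm in diameter, 110 mm tall, upright; the lid (top 16 mm) is tight and stays on. Origin: centre of its underside, z up. Each weighs 0.18 to 0.70 kg; one is at least 0.2 kg heavier than both others, which only lifting tells; it may stand at any of the three places in the tray.
- tray: filling machine with catch tray, fixed. Origin: under the tray's centre, at work surface height. Tray: open steel box 250 (its x) by 310 mm (its y) outside, 30 high, walls and floor 5 thick; the tins stand on its floor. White machine, 208 mm tall, clear hopper on top to 250, beyond the tray's +y side, its face 220 mm from the origin; a steel chute (to 85 mm high) slopes from it to the tray's edge.
- tote: open wooden tote, fixed: 260 mm (its x) by 310 mm (its y) outside, 50 mm high, walls and floor 6 mm thick; inside 248 by 298 mm, empty at first. Origin: centre of its underside, at the height of the work surface, z up.
- toy_van: wooden toy van, 110 by 72 by 65 mm; stands beyond the tray and tote on the side away from the robot, to be left alone. Origin: centre of its underside.
- toy_tree: wooden toy tree, a cone on a stem, 60 mm wide and 110 mm tall; stands beyond the tray and tote on the side away from the robot, to be left alone. Origin: centre of its underside.
- toy_rings: wooden stacking-ring toy, 84 mm wide and 84 mm tall; stands beyond the tray and tote on the side away from the robot, to be left alone. Origin: centre of its underside.
Not all that is in view belongs to the job. Leave any orange or purple look-alike of the tin_a alone.

How it is judged:
On the way:
1. all three tins stand upright in the tote together (x of tin_a in the frame of tote between -0.124 and 0.124 m and y of tin_a in the frame of tote between -0.149 and 0.149 m and z of each of tin_a, tin_b, tin_c in the frame of tote below 0.015 m and angle between each of tin_a, tin_b, tin_c's own z axis and vertical below 0.15 rad and x of tin_b in the frame of tote between -0.124 and 0.124 m and y of tin_b in the frame of tote between -0.149 and 0.149 m and x of tin_c in the frame of tote between -0.124 and 0.124 m and y of tin_c in the frame of tote between -0.149 and 0.149 m), for 0.2 s.
At the end, for the whole second after the job is handed in: The heaviest tin is held by the fingers, still, upright within 17 degrees, its underside over 120 mm above the work surface, touching no tote, tray or other tin; the two others stand upright and at rest on the tote's floor, each pressing on it with under 4 N (the heaviest would press more) (((height (world z) of tin_a above 0.12 m and angle between tin_a's own z axis and vertical below 0.3 rad and linear speed of each of tin_a, tin_b, tin_c below 0.03 m/s and contact force between the fingers and tin_a above 1 N and contact force between tin_a and tote below 0.05 N and contact force between tin_a and tray below 0.05 N and x of tin_b in the frame of tote between -0.124 and 0.124 m and y of tin_b in the frame of tote between -0.149 and 0.149 m and z of each of tin_b, tin_c in the frame of tote below 0.015 m and angle between each of tin_b, tin_c's own z axis and vertical below 0.15 rad and contact force between each of tin_b, tin_c and tote below 4 N and contact force between tin_a and tin_b below 0.05 N and x of tin_c in the frame of tote between -0.124 and 0.124 m and y of tin_c in the frame of tote between -0.149 and 0.149 m and contact force between tin_a and tin_c below 0.05 N) or (height (world z) of tin_b above 0.12 m and angle between tin_b's own z axis and vertical below 0.3 rad and linear speed of each of tin_b, tin_a, tin_c below 0.03 m/s and contact force between the fingers and tin_b above 1 N and contact force between tin_b and tote below 0.05 N and contact force between tin_b and tray below 0.05 N and x of tin_a in the frame of tote between -0.124 and 0.124 m and y of tin_a in the frame of tote between -0.149 and 0.149 m and z of each of tin_a, tin_c in the frame of tote below 0.015 m and angle between each of tin_a, tin_c's own z axis and vertical below 0.15 rad and contact force between each of tin_a, tin_c and tote below 4 N and contact force between tin_b and tin_a below 0.05 N and x of tin_c in the frame of tote between -0.124 and 0.124 m and y of tin_c in the frame of tote between -0.149 and 0.149 m and contact force between tin_b and tin_c below 0.05 N) or (height (world z) of tin_c above 0.12 m and angle between tin_c's own z axis and vertical below 0.3 rad and linear speed of each of tin_c, tin_a, tin_b below 0.03 m/s and contact force between the fingers and tin_c above 1 N and contact force between tin_c and tote below 0.05 N and contact force between tin_c and tray below 0.05 N and x of tin_a in the frame of tote between -0.124 and 0.124 m and y of tin_a in the frame of tote between -0.149 and 0.149 m and z of each of tin_a, tin_b in the frame of tote below 0.015 m and angle between each of tin_a, tin_b's own z axis and vertical below 0.15 rad and contact force between each of tin_a, tin_b and tote below 4 N and contact force between tin_c and tin_a below 0.05 N and x of tin_b in the frame of tote between -0.124 and 0.124 m and y of tin_b in the frame of tote between -0.149 and 0.149 m and contact force between tin_c and tin_b below 0.05 N))); the arm keeps its last pose, push and grip.
It fails at once if a tin is tipped over (leans more than about 45 degrees) (angle between any of tin_a, tin_b, tin_c's own z axis and vertical above 0.8 rad).
It fails at once if a wooden toy is displaced by more than 25 mm (distance of any of toy_van, toy_tree, toy_rings from where it was at the start of the episode above 0.025 m).
It also fails if it takes over 72 s, if anything falls off the work surface, if the arm or the gripper's body presses on something with over 40 N, if the wrist force passes 120 N, or if a joint passes its speed limit or range.

## Working session

There is one attempt and no reset: what is moved stays moved. The work goes in short steps, Python scripts to look and compute and a shell command to move; the robot and the scene stay as the last step left them, time stands still between calls to the robot, and variables do not carry over. Pictures are saved under pics/ and viewed, and the job is handed in when it is done.

```bash
mkdir -p pics; python3 - <<'E'
from cell import arm,get_image,camera_model
import cv2
print(arm.observe())
for n in("scene","top","wrist"):
    print(n,camera_model(n))
    cv2.imwrite(f"pics/{n}0.png",get_image(n)[:,:,::-1])
E
```

```text
{'clock': 0.0, 'joints': array([-1.35658597,  0.43522371,  0.02499208,  1.57412769, -0.01163108,
        1.13402764, -0.07508383]), 'dq': array([ 6.31510094e-04, -1.51414921e-03,  9.09624008e-05, -5.92742449e-05,
       -1.09479676e-04,  2.57086424e-04,  6.12587372e-04]), 'joint_efforts': array([ 4.69624938e-04, -6.67867184e+01,  9.85097140e-01, -3.14454746e+01,
       -6.05260301e-02,  4.29713249e-02,  1.42362846e-04]), 'position': array([0.19466891, 0.5936473 , 0.40393269]), 'ee_rot': array([-4.95676066e-01, -3.10210832e+00,  2.56921278e-03]), 'force': array([ 0.49941392, -0.79204653, -0.04358528]), 'ft_torque': array([ 0.00022467,  0.01498659, -0.00778534]), 'width': 1.0016502826956182}
scene {'fx': 417.76058320572685, 'fy': 417.76058320572685, 'cx': 258.80043187072744, 'cy': 192.2764508068065, 'k1': 0.04913993355797073, 'position': array([1.06394964, 0.40201162, 0.70506142]), 'orientation': array([-1.11815603, -2.43552116,  0.90942933])}
top {'fx': 434.2283814207352, 'fy': 434.2283814207352, 'cx': 254.9266141721346, 'cy': 198.72764971741677, 'k1': -0.022925313181497924, 'position': array([0.51371965, 0.03626134, 1.16257254]), 'orientation': array([-2.2118484 ,  2.16005991, -0.09315913])}
wrist {'fx': 264.77174168108763, 'fy': 264.77174168108763, 'cx': 254.18245398967673, 'cy': 185.98864310125435, 'k1': -0.025837175028668457, 'T_tool_cam': array([[ 4.58720973e-04, -9.63193250e-01, -2.68809511e-01,
         7.29529204e-02],
       [ 9.99999894e-01,  4.50475696e-04,  9.23545250e-05,
        -5.17290162e-04],
       [ 3.21368967e-05, -2.68809525e-01,  9.63193355e-01,
         2.03329387e-02],
       [ 0.00000000e+00,  0.00000000e+00,  0.00000000e+00,
         1.00000000e+00]])}
```

View pics/scene0.png

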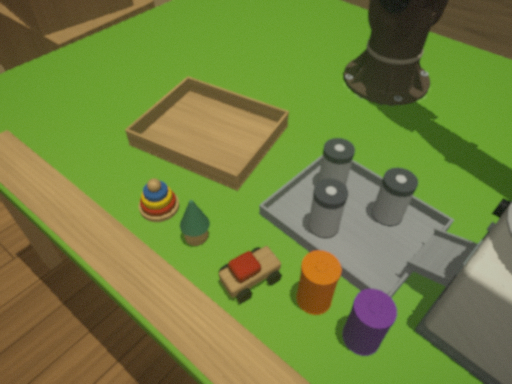

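View pics/top0.png

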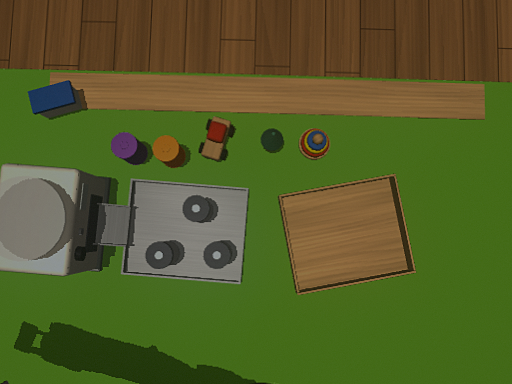

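View pics/wrist0.png

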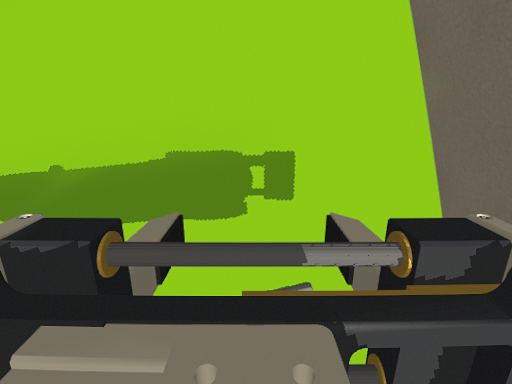

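Top view: three grey tins with lid centres near (196,209), (160,255) and (217,255). The tote rim corners are near (280,197), (395,177), (413,271) and (299,292). The machine is on the left (+y) and the toys are at the far side.

```bash
cat > h.py <<'E'
import numpy as np, cv2
from cell import arm,get_image,camera_model
from scipy.spatial.transform import Rotation as R
def ray(name,px,obs=None):
    m=camera_model(name); K=np.array([[m['fx'],0,m['cx']],[0,m['fy'],m['cy']],[0,0,1]])
    d=np.array([m['k1'],0,0,0,0]); u=cv2.undistortPoints(np.array([[px]],float),K,d)[0,0]
    r=np.array([u[0],u[1],1.])
    if name!='wrist': return m['position'],R.from_rotvec(m['orientation']).apply(r)
    T=m['T_tool_cam']; o=obs or arm.observe(); Rt=R.from_rotvec(o['ee_rot'])
    return o['position']+Rt.apply(T[:3,3]),Rt.apply(T[:3,:3]@r)
def at(name,px,z,obs=None):
    p,d=ray(name,px,obs); return p+d*(z-p[2])/d[2]
E
python3 - <<'E'
from h import *
np.set_printoptions(precision=4,suppress=True)
for n in('top','scene'):
    im=cv2.imread(f'pics/{n}0.png'); hsv=cv2.cvtColor(im,cv2.COLOR_BGR2HSV)
    c={'top':[(196,209),(160,255),(217,255)],'scene':[(338,149),(330,188),(399,178)]}[n]
    for x,y in c:
        g=im[y-9:y+10,x-9:x+10].mean(2); m=(g>130).astype(float) if n=='top' else (g>g.max()*.8).astype(float)
        yy,xx=np.nonzero(m); px=(x-9+xx.mean(),y-9+yy.mean()); print(n,px,len(xx),g.max(),at(n,px,.115))
im=cv2.imread('pics/top0.png'); cv2.imwrite('pics/topz.png',cv2.resize(im[160:310,100:430],None,fx=2.4,fy=2.4,interpolation=cv2.INTER_CUBIC))
for p in[(280,197),(395,177),(413,271),(299,292)]: print('tote',at('top',p,.05))
for p in[(132,180),(247,188),(241,283),(123,275)]: print('tray',at('top',p,.03))
E
```

```text
top (np.float64(195.325), np.float64(208.0)) 40 160.66666666666666 [0.5687 0.1719 0.115 ]
top (np.float64(158.20454545454547), np.float64(254.88636363636363)) 44 159.0 [0.4542 0.257  0.115 ]
top (np.float64(216.23809523809524), np.float64(254.9047619047619)) 42 159.0 [0.4574 0.1181 0.115 ]
scene (np.float64(338.97727272727275), np.float64(147.38636363636363)) 44 180.33333333333334 [0.4567 0.1179 0.115 ]
scene (np.float64(330.7), np.float64(190.25)) 60 182.0 [0.568  0.1721 0.115 ]
scene (np.float64(400.6140350877193), np.float64(178.50877192982455)) 57 181.0 [0.4532 0.2571 0.115 ]
tote [ 0.6056 -0.0363  0.05  ]
tote [ 0.6648 -0.3338  0.05  ]
tote [ 0.4241 -0.38    0.05  ]
tote [ 0.3653 -0.0891  0.05  ]
tray [0.6426 0.3514 0.03  ]
tray [0.6288 0.0494 0.03  ]
tray [0.3823 0.0588 0.03  ]
tray [0.3955 0.3638 0.03  ]
```

View pics/topz.png

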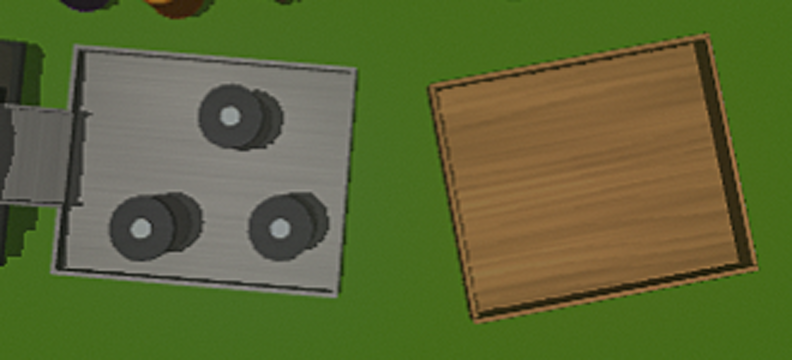

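```bash
cat >> h.py <<'E'
def go(*pts):
    o=arm.observe(); Rt=R.from_rotvec(o['ee_rot']); M=Rt.as_matrix()
    print('t',o['clock'],'pos',o['position'].round(4),'x',M[:,0].round(3),'y',M[:,1].round(3),'z',M[:,2].round(4),'w',round(o['width'],3),'F',o['force'].round(2))
    for p in pts: print(p,'->',(Rt.inv().apply(np.array(p)-o['position'])*1000).round(1))
E
python3 - <<'E'
from h import *
go((.30,.30,.40),(.457,.118,.36),(.457,.118,.239))
c=np.array([.515,-.210]); a=np.arctan2(-.059,.2975)*-1
ex=np.array([np.cos(a),np.sin(a)]);ey=np.array([-ex[1],ex[0]])
for p in[(-.05,-.08),(-.05,.08),(.055,0)]: print(p,c+p[0]*ex+p[1]*ey)
E
```

```text
t 0.15 pos [0.1947 0.5937 0.4041] x [-0.95   0.312 -0.   ] y [ 0.312  0.95  -0.001] z [-2.0e-04 -1.2e-03 -1.0e+00] w 1.0 F [-0.51  0.11 -0.31]
(0.3, 0.3, 0.4) -> [-191.6 -246.3    4.4]
(0.457, 0.118, 0.36) -> [-397.5 -370.2   44.6]
(0.457, 0.118, 0.239) -> [-397.5 -370.1  165.6]
(-0.05, -0.08) [ 0.48151764 -0.29819825]
(-0.05, 0.08) [ 0.45039272 -0.14125482]
(0.055, 0) [ 0.5689493  -0.19930081]
```

```bash
python3 -m pendant '[[[-30,-39,0,0,0,0,-1],[-80,-103,0,0,0,0,-1],[-130,-168,2,0,0,0,-1],[-175,-225,4,0,0,0,-1],[-220,-265,8,0,0,0,-1],[-270,-294,18,0,0,0,-1],[-320,-324,28,0,0,0,-1],[-365,-351,38,0,0,0,-1],[-390,-366,43,0,0,0,-1],[-397.5,-370,45,0,0,0,-1],[-397.5,-370,45,0,0,0,-1],[-397.5,-370,45,0,0,0,-1]]]' 40; python3 - <<'E'
from h import *
cv2.imwrite("pics/w1.png",get_image("wrist")[:,:,::-1])
go((.457,.118,.239))
E
```

```text
clock: 1.65
position: [0.4564, 0.1198, 0.3598]
ee_rot: [-0.492, -3.102, -0.001]
force: [-1.4, 0.2, -0.2]
width: 1.001
t 1.7 pos [0.4564 0.1198 0.3599] x [-0.951  0.309  0.   ] y [0.309 0.951 0.001] z [-2.e-04  6.e-04 -1.e+00] w 1.003 F [0.83 0.68 0.48]
(0.457, 0.118, 0.239) -> [ -1.2  -1.6 120.9]
```

View pics/w1.png

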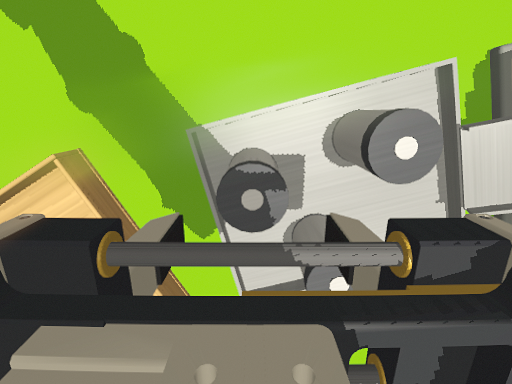

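The target tin's lid spot is at about (252,199) in the wrist image, and the jaws straddle column 255. I'll cross-check that position.

```bash
python3 - <<'E'
from h import *
print(at('wrist',(252.5,199),.115),at('wrist',(406,148),.115))
E
```

```text
[0.45740107 0.11755691 0.115     ] [0.45440637 0.25647721 0.115     ]
```

```bash
python3 -m pendant '[[[-1,-1.5,25,0,0,0,-1],[-1,-1.5,65,0,0,0,-1],[-1,-1.5,100,0,0,0,-1],[-1,-1.5,117,0,0,0,-1],[-1,-1.5,121,0,0,0,-1],[-1,-1.5,121,0,0,0,-1],[-1,-1.5,121,0,0,0,0.8],[-1,-1.5,121,0,0,0,0.8],[-1,-1.5,121,0,0,0,0.8],[-1,-1.5,121,0,0,0,0.8],[-1,-1.5,121,0,0,0,0.8],[-1,-1.5,121,0,0,0,0.8]]]' 40; python3 - <<'E'
from h import *
go()
E
```

```text
clock: 3.2
position: [0.4578, 0.1169, 0.239]
ee_rot: [0.495, 3.102, 0.001]
force: [-0.8, 1.3, 6.2]
width: 0.693
t 3.2 pos [0.4578 0.1169 0.239 ] x [-0.95   0.312 -0.   ] y [0.312 0.95  0.001] z [ 6.e-04  5.e-04 -1.e+00] w 0.693 F [-0.79  1.29  6.2 ]
```

```bash
python3 -m pendant '[[[0,0,-6,0,0,0,0.8],[0,0,-20,0,0,0,0.8],[0,0,-45,0,0,0,0.8],[0,0,-75,0,0,0,0.8],[0,0,-105,0,0,0,0.8],[0,0,-130,0,0,0,0.8],[0,0,-142,0,0,0,0.8],[0,0,-145,0,0,0,0.8],[0,0,-145,0,0,0,0.8],[0,0,-145,0,0,0,0.8],[0,0,-145,0,0,0,0.8],[0,0,-145,0,0,0,0.8]]]'; python3 - <<'E'
from h import *
f=[]
for i in range(3):
    get_image("wrist"); f.append(arm.observe()['force'].round(2))
print(f)
go((.4815,-.298,.385),(.4815,-.298,.243))
E
```

```text
clock: 4.7
position: [0.4576, 0.1167, 0.3834]
ee_rot: [-0.496, -3.102, 0.001]
force: [-0.4, -0.0, -7.3]
width: 0.691
[array([-0.04, -0.67, -6.12]), array([-0.76, -0.04, -5.77]), array([ 0.67,  0.09, -6.76])]
t 4.85 pos [0.4576 0.1167 0.3836] x [-0.95   0.312  0.   ] y [ 0.312  0.95  -0.   ] z [-1.e-04 -1.e-04 -1.e+00] w 0.69 F [ 0.67  0.09 -6.76]
(0.4815, -0.298, 0.385) -> [-151.9 -386.6   -1.3]
(0.4815, -0.298, 0.243) -> [-151.9 -386.6  140.7]
```

```bash
python3 -m pendant '[[[-5,-12,-1,0,0,0,0.8],[-15,-38,-1,0,0,0,0.8],[-30,-76,-1,0,0,0,0.8],[-47,-120,-1,0,0,0,0.8],[-64,-163,-1,0,0,0,0.8],[-81,-206,-1,0,0,0,0.8],[-98,-249,-1,0,0,0,0.8],[-115,-293,-1,0,0,0,0.8],[-130,-331,-1,0,0,0,0.8],[-142,-361,-1,0,0,0,0.8],[-149,-379,-1,0,0,0,0.8],[-152,-386.5,-1,0,0,0,0.8],[-152,-386.5,5,0,0,0,0.8],[-152,-386.5,25,0,0,0,0.8],[-152,-386.5,55,0,0,0,0.8],[-152,-386.5,85,0,0,0,0.8],[-152,-386.5,110,0,0,0,0.8],[-152,-386.5,126,0,0,0,0.8],[-152,-386.5,133,0,0,0,0.8],[-152,-386.5,133,0,0,0,0.8]]]'; python3 - <<'E'
from h import *
cv2.imwrite("pics/s2.png",get_image("scene")[:,:,::-1])
go((.4815,-.298,.240))
E
```

```text
clock: 7.35
position: [0.4818, -0.2977, 0.2508]
ee_rot: [-0.495, -3.102, -0.0]
force: [1.7, -0.6, -6.1]
width: 0.694
t 7.4 pos [ 0.4819 -0.298   0.2513] x [-0.95   0.312 -0.001] y [ 0.312  0.95  -0.   ] z [ 7.e-04 -3.e-04 -1.e+00] w 0.694 F [-0.43  0.25 -6.31]
(0.4815, -0.298, 0.24) -> [ 0.4 -0.2 11.3]
```

View pics/s2.png

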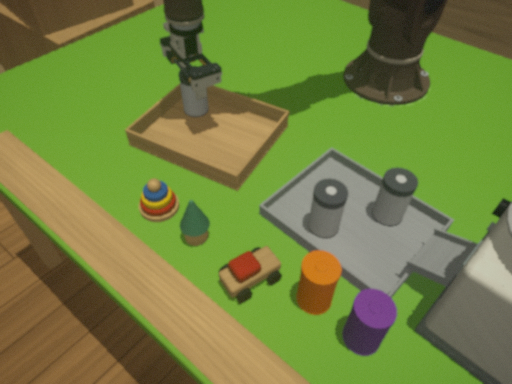

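The tin hangs upright inside the tote at about (195,100), clear of the walls. Next I set it down, release and rise.

```bash
python3 -m pendant '[[[0,0,4,0,0,0,0.8],[0,0,8,0,0,0,0.8],[0,0,10,0,0,0,0.8],[0,0,11,0,0,0,0.8],[0,0,11,0,0,0,0.8],[0,0,11,0,0,0,0.8]]]'; python3 -m pendant '[[[0,0,0,0,0,0,0.2],[0,0,0,0,0,0,-0.3],[0,0,0,0,0,0,-1],[0,0,0,0,0,0,-1],[0,0,0,0,0,0,-1],[0,0,-10,0,0,0,-1],[0,0,-40,0,0,0,-1],[0,0,-80,0,0,0,-1],[0,0,-120,0,0,0,-1],[0,0,-135,0,0,0,-1],[0,0,-135,0,0,0,-1],[0,0,-135,0,0,0,-1]]]'; python3 - <<'E'
from h import *
cv2.imwrite("pics/t3.png",get_image("scene")[:,:,::-1])
go((.4536,.257,.37),(.4536,.257,.239),(.568,.172,.37),(.568,.172,.239))
E
```

```text
clock: 8.15
position: [0.4816, -0.2979, 0.2401]
ee_rot: [0.496, 3.102, 0.0]
force: [-3.8, 2.8, 4.8]
width: 0.691
clock: 9.65
position: [0.4813, -0.2975, 0.3735]
ee_rot: [-0.495, -3.1, -0.001]
force: [-1.6, -0.5, 0.4]
width: 1.002
t 9.7 pos [ 0.4813 -0.2975  0.3733] x [-0.95   0.312  0.002] y [0.312 0.95  0.   ] z [-0.0021  0.001  -1.    ] w 1.0 F [-0.41  0.55 -0.56]
(0.4536, 0.257, 0.37) -> [199.1 518.3   4. ]
(0.4536, 0.257, 0.239) -> [198.8 518.3 135. ]
(0.568, 0.172, 0.37) -> [ 63.9 473.2   3.6]
(0.568, 0.172, 0.239) -> [ 63.6 473.1 134.6]
```

View pics/t3.png

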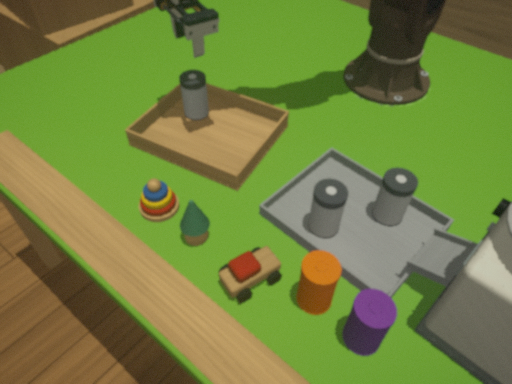

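The first tin stands upright in the tote at about (194,95). Now for the far tin, at (0.568, 0.172).

```bash
python3 -m pendant '[[[4,28,1,0,0,0,-1],[11,78,1,0,0,0,-1],[18,133,1,0,0,0,-1],[25,190,2,0,0,0,-1],[33,247,2,0,0,0,-1],[41,304,3,0,0,0,-1],[49,361,3,0,0,0,-1],[56,413,3,0,0,0,-1],[61,453,4,0,0,0,-1],[64,473,4,0,0,0,-1],[64,473,4,0,0,0,-1],[64,473,4,0,0,0,-1],[64,473,4,0,0,0,-1]]]'; python3 - <<'E'
from h import *
go((.568,.172,.239))
E
```

```text
clock: 11.32
position: [0.5683, 0.1694, 0.3709]
ee_rot: [0.5, 3.101, -0.001]
force: [0.0, -0.1, -0.5]
width: 1.001
t 11.325 pos [0.5683 0.1694 0.3709] x [-0.949  0.314 -0.   ] y [ 0.314  0.949 -0.   ] z [ 1.e-04 -5.e-04 -1.e+00] w 1.001 F [ 0.04 -0.06 -0.54]
(0.568, 0.172, 0.239) -> [  1.1   2.4 131.9]
```

```bash
python3 -m pendant '[[[0.5,1,25,0,0,0,-1],[0.5,1,65,0,0,0,-1],[0.5,1,105,0,0,0,-1],[0.5,1,126,0,0,0,-1],[0.5,1,132,0,0,0,-1],[0.5,1,132,0,0,0,-1],[0.5,1,132,0,0,0,0.8],[0.5,1,132,0,0,0,0.8],[0.5,1,132,0,0,0,0.8],[0.5,1,132,0,0,0,0.8],[0.5,1,132,0,0,0,0.8],[0.5,1,132,0,0,0,0.8]]]' 40; python3 -m pendant '[[[0,0,-6,0,0,0,0.8],[0,0,-20,0,0,0,0.8],[0,0,-45,0,0,0,0.8],[0,0,-75,0,0,0,0.8],[0,0,-105,0,0,0,0.8],[0,0,-130,0,0,0,0.8],[0,0,-142,0,0,0,0.8],[0,0,-145,0,0,0,0.8],[0,0,-145,0,0,0,0.8],[0,0,-145,0,0,0,0.8],[0,0,-145,0,0,0,0.8],[0,0,-145,0,0,0,0.8]]]'; python3 - <<'E'
from h import *
f=[]
for i in range(3):
    get_image("wrist"); f.append(arm.observe()['force'].round(2))
print(f)
go((.569,-.199,.385),(.569,-.199,.250))
E
```

```text
clock: 12.82
position: [0.5681, 0.1725, 0.2391]
ee_rot: [0.496, 3.102, 0.0]
force: [-0.5, -1.0, 6.3]
width: 0.693
clock: 14.32
position: [0.568, 0.1726, 0.3834]
ee_rot: [-0.496, -3.102, 0.001]
force: [0.1, 0.3, -2.6]
width: 0.688
[array([ 0.23,  0.22, -3.36]), array([ 0.38, -0.77, -2.55]), array([ 0.3 ,  0.09, -2.32])]
t 14.475 pos [0.568  0.1726 0.3836] x [-0.95   0.312  0.   ] y [ 0.312  0.95  -0.   ] z [-1.e-04 -0.e+00 -1.e+00] w 0.692 F [ 0.3   0.09 -2.32]
(0.569, -0.199, 0.385) -> [-116.7 -352.8   -1.3]
(0.569, -0.199, 0.25) -> [-116.7 -352.8  133.7]
```

```bash
python3 -m pendant '[[[-4,-12,-1,0,0,0,0.8],[-12,-37,-1,0,0,0,0.8],[-25,-75,-1,0,0,0,0.8],[-39,-118,-1,0,0,0,0.8],[-53,-161,-1,0,0,0,0.8],[-67,-204,-1,0,0,0,0.8],[-81,-246,-1,0,0,0,0.8],[-95,-287,-1,0,0,0,0.8],[-106,-320,-1,0,0,0,0.8],[-113,-342,-1,0,0,0,0.8],[-116.5,-352.5,-1,0,0,0,0.8],[-116.5,-352.5,0,0,0,0,0.8],[-116.5,-352.5,8,0,0,0,0.8],[-116.5,-352.5,28,0,0,0,0.8],[-116.5,-352.5,58,0,0,0,0.8],[-116.5,-352.5,88,0,0,0,0.8],[-116.5,-352.5,113,0,0,0,0.8],[-116.5,-352.5,128,0,0,0,0.8],[-116.5,-352.5,133,0,0,0,0.8],[-116.5,-352.5,133,0,0,0,0.8]]]'; python3 - <<'E'
from h import *
go((.569,-.199,.240))
E
```

```text
clock: 16.98
position: [0.5691, -0.1985, 0.251]
ee_rot: [0.495, 3.102, 0.0]
force: [0.9, 0.6, -2.8]
width: 0.69
t 16.975 pos [ 0.5691 -0.1985  0.251 ] x [-0.95   0.311 -0.   ] y [0.311 0.95  0.   ] z [ 4.e-04 -0.e+00 -1.e+00] w 0.69 F [ 0.86  0.65 -2.78]
(0.569, -0.199, 0.24) -> [-0.  -0.5 11. ]
```

```bash
python3 -m pendant '[[[0,0,4,0,0,0,0.8],[0,0,8,0,0,0,0.8],[0,0,10,0,0,0,0.8],[0,0,11,0,0,0,0.8],[0,0,11,0,0,0,0.8],[0,0,11,0,0,0,0.8]]]'; python3 -m pendant '[[[0,0,0,0,0,0,0.2],[0,0,0,0,0,0,-0.3],[0,0,0,0,0,0,-1],[0,0,0,0,0,0,-1],[0,0,0,0,0,0,-1],[0,0,-10,0,0,0,-1],[0,0,-40,0,0,0,-1],[0,0,-80,0,0,0,-1],[0,0,-120,0,0,0,-1],[0,0,-135,0,0,0,-1],[0,0,-135,0,0,0,-1],[0,0,-135,0,0,0,-1]]]'; python3 - <<'E'
from h import *
cv2.imwrite("pics/t4.png",get_image("scene")[:,:,::-1])
go((.4536,.257,.37),(.4536,.257,.239))
E
```

```text
clock: 17.73
position: [0.5689, -0.1987, 0.2402]
ee_rot: [0.496, 3.102, 0.0]
force: [-3.6, 1.2, 5.6]
width: 0.696
clock: 19.23
position: [0.5685, -0.1983, 0.3734]
ee_rot: [-0.495, -3.1, -0.0]
force: [-1.4, 0.6, -0.1]
width: 1.004
t 19.275 pos [ 0.5685 -0.1983  0.3732] x [-0.95   0.311  0.002] y [ 0.311  0.95  -0.   ] z [-2.4e-03  6.0e-04 -1.0e+00] w 1.001 F [-0.77  0.25  0.06]
(0.4536, 0.257, 0.37) -> [251.  396.9   3.8]
(0.4536, 0.257, 0.239) -> [250.7 396.9 134.8]
```

View pics/t4.png

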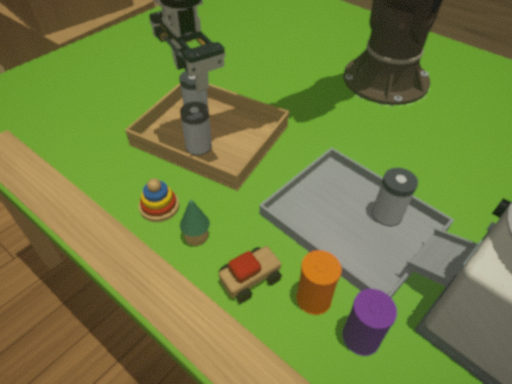

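Two tins now stand upright in the tote, at about (194,88) and (197,130). Next is the third, at (0.4536, 0.257).

```bash
python3 -m pendant '[[[15,24,1,0,0,0,-1],[40,63,1,0,0,0,-1],[70,110,1,0,0,0,-1],[100,158,2,0,0,0,-1],[130,206,2,0,0,0,-1],[160,253,3,0,0,0,-1],[190,300,3,0,0,0,-1],[217,343,3,0,0,0,-1],[238,376,4,0,0,0,-1],[251,397,4,0,0,0,-1],[251,397,4,0,0,0,-1],[251,397,4,0,0,0,-1],[251,397,4,0,0,0,-1]]]'; python3 - <<'E'
from h import *
go((.4536,.257,.239))
E
```

```text
clock: 20.9
position: [0.4545, 0.2555, 0.3705]
ee_rot: [-0.499, -3.102, 0.001]
force: [0.4, 0.1, -0.3]
width: 0.999
t 20.9 pos [0.4545 0.2555 0.3705] x [-0.95   0.314  0.   ] y [ 0.314  0.95  -0.001] z [-2.e-04 -6.e-04 -1.e+00] w 0.999 F [ 0.42  0.09 -0.34]
(0.4536, 0.257, 0.239) -> [  1.3   1.3 131.5]
```

```bash
python3 -m pendant '[[[0.5,0.5,25,0,0,0,-1],[0.5,0.5,65,0,0,0,-1],[0.5,0.5,105,0,0,0,-1],[0.5,0.5,126,0,0,0,-1],[0.5,0.5,131.5,0,0,0,-1],[0.5,0.5,131.5,0,0,0,-1],[0.5,0.5,131.5,0,0,0,0.8],[0.5,0.5,131.5,0,0,0,0.8],[0.5,0.5,131.5,0,0,0,0.8],[0.5,0.5,131.5,0,0,0,0.8],[0.5,0.5,131.5,0,0,0,0.8],[0.5,0.5,131.5,0,0,0,0.8]]]' 40; python3 -m pendant '[[[0,0,-6,0,0,0,0.8],[0,0,-20,0,0,0,0.8],[0,0,-45,0,0,0,0.8],[0,0,-75,0,0,0,0.8],[0,0,-105,0,0,0,0.8],[0,0,-130,0,0,0,0.8],[0,0,-142,0,0,0,0.8],[0,0,-145,0,0,0,0.8],[0,0,-145,0,0,0,0.8],[0,0,-145,0,0,0,0.8],[0,0,-145,0,0,0,0.8],[0,0,-145,0,0,0,0.8]]]'; python3 - <<'E'
from h import *
f=[]
for i in range(3):
    get_image("wrist"); f.append(arm.observe()['force'].round(2))
print(f)
go((.4504,-.141,.385),(.4504,-.141,.250))
E
```

```text
clock: 22.4
position: [0.4539, 0.2574, 0.2396]
ee_rot: [0.496, 3.102, 0.001]
force: [-0.2, -1.3, 6.6]
width: 0.696
clock: 23.9
position: [0.4538, 0.2574, 0.3839]
ee_rot: [-0.496, -3.102, 0.001]
force: [-0.1, 0.3, -2.8]
width: 0.691
[array([-0.7 ,  0.72, -1.48]), array([ 0.24,  0.25, -2.37]), array([ 0.08, -0.87, -1.56])]
t 24.05 pos [0.4538 0.2574 0.3841] x [-0.95   0.312  0.   ] y [ 0.312  0.95  -0.   ] z [-1.e-04 -1.e-04 -1.e+00] w 0.692 F [ 0.08 -0.87 -1.56]
(0.4504, -0.141, 0.385) -> [-120.9 -379.6   -0.8]
(0.4504, -0.141, 0.25) -> [-121.  -379.6  134.2]
```

Readings are about 6.4, 2.7 and 2.1 N, so the first tin (now at 0.4815, -0.298) is the heaviest.

```bash
python3 -m pendant '[[[-4,-12,-1,0,0,0,0.8],[-12,-38,-1,0,0,0,0.8],[-25,-78,-1,0,0,0,0.8],[-39,-122,-1,0,0,0,0.8],[-53,-166,-1,0,0,0,0.8],[-67,-210,-1,0,0,0,0.8],[-81,-254,-1,0,0,0,0.8],[-95,-298,-1,0,0,0,0.8],[-108,-339,-1,0,0,0,0.8],[-117,-367,-1,0,0,0,0.8],[-121,-379.5,-1,0,0,0,0.8],[-121,-379.5,0,0,0,0,0.8],[-121,-379.5,8,0,0,0,0.8],[-121,-379.5,28,0,0,0,0.8],[-121,-379.5,58,0,0,0,0.8],[-121,-379.5,88,0,0,0,0.8],[-121,-379.5,113,0,0,0,0.8],[-121,-379.5,128,0,0,0,0.8],[-121,-379.5,133,0,0,0,0.8],[-121,-379.5,133,0,0,0,0.8]]]'; python3 - <<'E'
from h import *
go((.4504,-.141,.240))
E
```

```text
clock: 26.55
position: [0.4507, -0.1407, 0.2514]
ee_rot: [0.495, 3.102, 0.0]
force: [-0.5, 0.9, -1.0]
width: 0.694
t 26.55 pos [ 0.4507 -0.1407  0.2514] x [-0.95   0.311 -0.   ] y [0.311 0.95  0.   ] z [ 2.e-04  1.e-04 -1.e+00] w 0.694 F [-0.48  0.86 -1.02]
(0.4504, -0.141, 0.24) -> [ 0.2 -0.4 11.4]
```

```bash
python3 -m pendant '[[[0,0,4,0,0,0,0.8],[0,0,8,0,0,0,0.8],[0,0,10,0,0,0,0.8],[0,0,11,0,0,0,0.8],[0,0,11,0,0,0,0.8],[0,0,11,0,0,0,0.8]]]'; python3 -m pendant '[[[0,0,0,0,0,0,0.2],[0,0,0,0,0,0,-0.3],[0,0,0,0,0,0,-1],[0,0,0,0,0,0,-1],[0,0,0,0,0,0,-1],[0,0,-10,0,0,0,-1],[0,0,-40,0,0,0,-1],[0,0,-80,0,0,0,-1],[0,0,-120,0,0,0,-1],[0,0,-135,0,0,0,-1],[0,0,-135,0,0,0,-1],[0,0,-135,0,0,0,-1]]]'; python3 - <<'E'
from h import *
cv2.imwrite("pics/s5.png",get_image("scene")[:,:,::-1])
cv2.imwrite("pics/w5.png",get_image("wrist")[:,:,::-1])
go((.4815,-.298,.37),(.4815,-.298,.240))
E
```

```text
clock: 27.3
position: [0.4505, -0.141, 0.2406]
ee_rot: [0.496, 3.102, 0.001]
force: [-2.4, 0.9, 5.1]
width: 0.692
clock: 28.8
position: [0.4501, -0.1406, 0.3742]
ee_rot: [-0.495, -3.101, -0.0]
force: [0.4, -0.5, -0.2]
width: 1.001
t 28.9 pos [ 0.4501 -0.1407  0.3741] x [-0.95   0.312  0.002] y [ 0.312  0.95  -0.001] z [-2.3e-03  1.0e-04 -1.0e+00] w 0.995 F [-0.43  0.42  0.34]
(0.4815, -0.298, 0.37) -> [ -78.8 -139.7    4. ]
(0.4815, -0.298, 0.24) -> [ -79.1 -139.6  134. ]
```

View pics/s5.png

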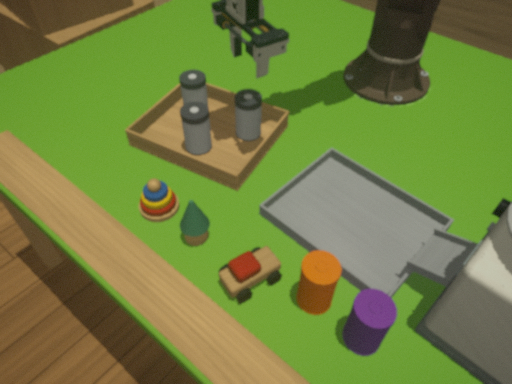

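View pics/w5.png

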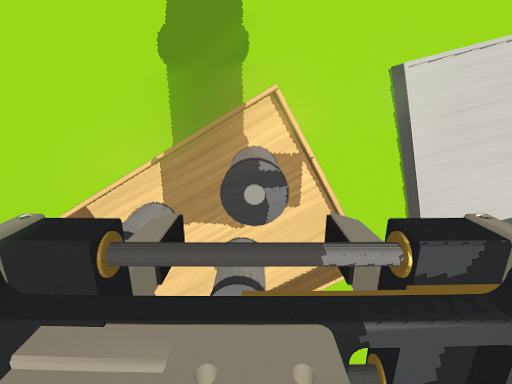

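All three tins stand upright in the tote, with lid spots in the scene at about (193,76), (195,109) and (248,97). I'll check those positions, then move over the heavy one.

```bash
python3 - <<'E'
from h import *
im=cv2.imread('pics/s5.png')
for x,y in[(193,76),(195,109),(248,97)]:
    g=im[y-5:y+6,x-7:x+8].mean(2); yy,xx=np.nonzero(g>g.max()*.8); px=(x-7+xx.mean(),y-5+yy.mean())
    print(px,len(xx),g.max(),at('scene',px,.116))
E
python3 -m pendant '[[[-12,-21,1,0,0,0,-1],[-32,-57,2,0,0,0,-1],[-54,-96,3,0,0,0,-1],[-70,-125,4,0,0,0,-1],[-79,-139.5,4,0,0,0,-1],[-79,-139.5,4,0,0,0,-1],[-79,-139.5,4,0,0,0,-1],[-79,-139.5,4,0,0,0,-1]]]'; python3 - <<'E'
from h import *
go((.4815,-.298,.240))
E
```

```text
(np.float64(192.07142857142858), np.float64(75.92857142857143)) 28 179.0 [ 0.47933648 -0.29762759  0.116     ]
(np.float64(193.66666666666666), np.float64(109.3030303030303)) 33 179.33333333333334 [ 0.56863753 -0.19933941  0.116     ]
(np.float64(248.03125), np.float64(96.28125)) 32 105.33333333333333 [ 0.45003687 -0.14005387  0.116     ]
clock: 29.9
position: [0.4823, -0.2967, 0.3712]
ee_rot: [-0.493, -3.103, -0.001]
force: [0.3, -0.3, -0.4]
width: 0.997
t 29.9 pos [ 0.4823 -0.2967  0.3712] x [-0.951  0.31   0.   ] y [0.31  0.951 0.001] z [ 1.e-04  9.e-04 -1.e+00] w 0.997 F [ 0.27 -0.26 -0.45]
(0.4815, -0.298, 0.24) -> [  0.3  -1.6 131.2]
```

Positions match to about 2 mm. Next I descend, grip and lift, then weigh again.

```bash
python3 -m pendant '[[[0.5,-0.5,25,0,0,0,-1],[0.5,-0.5,65,0,0,0,-1],[0.5,-0.5,105,0,0,0,-1],[0.5,-0.5,126,0,0,0,-1],[0.5,-0.5,131,0,0,0,-1],[0.5,-0.5,131,0,0,0,-1],[0.5,-0.5,131,0,0,0,0.8],[0.5,-0.5,131,0,0,0,0.8],[0.5,-0.5,131,0,0,0,0.8],[0.5,-0.5,131,0,0,0,0.8],[0.5,-0.5,131,0,0,0,0.8],[0.5,-0.5,131,0,0,0,0.8]]]' 40; python3 -m pendant '[[[0,0,-6,0,0,0,0.8],[0,0,-20,0,0,0,0.8],[0,0,-45,0,0,0,0.8],[0,0,-80,0,0,0,0.8],[0,0,-120,0,0,0,0.8],[0,0,-160,0,0,0,0.8],[0,0,-190,0,0,0,0.8],[0,0,-205,0,0,0,0.8],[0,0,-210,0,0,0,0.8],[0,0,-210,0,0,0,0.8],[0,0,-210,0,0,0,0.8],[0,0,-210,0,0,0,0.8],[0,0,-210,0,0,0,0.8],[0,0,-210,0,0,0,0.8],[0,0,-210,0,0,0,0.8]]]'; python3 - <<'E'
from h import *
f=[]
for i in range(3):
    im=get_image("scene"); f.append(arm.observe()['force'].round(2))
cv2.imwrite("pics/s6.png",im[:,:,::-1])
print(f,abs(arm.observe()['dq']).max()); go()
E
```

```text
clock: 31.4
position: [0.4817, -0.2982, 0.2406]
ee_rot: [0.495, 3.102, 0.001]
force: [0.0, 2.5, 5.7]
width: 0.692
clock: 33.28
position: [0.4815, -0.2984, 0.4502]
ee_rot: [-0.496, -3.102, -0.0]
force: [0.4, -0.7, -6.2]
width: 0.695
[array([-0.01,  0.2 , -6.37]), array([-0.68, -0.76, -6.49]), array([-0.33, -0.32, -6.05])] 0.002379834780765787
t 33.425 pos [ 0.4815 -0.2984  0.4502] x [-0.95   0.312 -0.   ] y [0.312 0.95  0.   ] z [ 1.e-04  0.e+00 -1.e+00] w 0.694 F [-0.33 -0.32 -6.05]
```

View pics/s6.png

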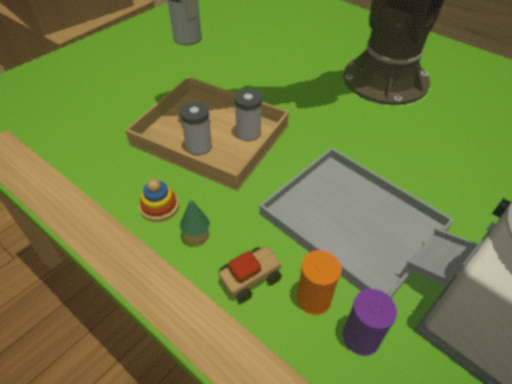

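The heavy tin hangs upright at about (186,20), its underside about 215 mm up, and the other two stand in the tote. The toys are where they were and the arm is still, so I'm handing in.

```bash
python3 -c "
from cell import arm
print(arm.sign_off())"
```

```text
the job is handed in; nothing more can be done
None
```

All three tins went from the tray into the tote and stood upright there together. I then lifted the heaviest back out and handed in at about 33 s with it still in the gripper; sign-off gave no verdict.

- **Weights:** the tins read about 6.4, 2.7 and 2.1 N when hefted. The heaviest was the one nearest the tote in the tray, and it read about 6.3 N again on the final lift.
- **Final state:** the heaviest tin is held upright and still, its underside about 215 mm above the work surface, gripped at 40 N. The last picture shows the other two standing upright in the tote and the toys where they were.
- **Disagreements:** the force readings scatter by up to about 1 N, and the camera put the heavy tin's position in the tote about 2 mm off the arm's. Neither changes the result.

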